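Wind back the lid bolt of an unpowered bench centrifuge with its hand crank

TASK

The bench centrifuge has no power, so its lid bolt must be wound back by hand. Fit the loose crank fully down onto the square shaft, feeling for the fit without forcing it, and wind it clockwise (seen from above) until the orange bolt is fully back and you feel the stop, without straining the mechanism. Then lift the crank off and lay it flat on its blue mat again, leaving the other things on the bench where they are.

Things in the scene. Friction and masses are not known exactly. Their poses are not given: they have to be found in the camera images.
- machine: bench centrifuge, taupe, 380 mm deep (its x) by 300 mm wide (its y), fixed. Origin: centre of its underside on the bench; its x axis points from its front to its back, z up. Front deck 115 mm above the bench; the pale slab lid behind the deck (from machine x = 0 backwards) stands 10 mm above the deck.
- shaft_top (a point): centre of the top face of the upright brass shaft, 14 mm square, 24 mm tall (the last 4 mm taper to 10 mm square), at machine x = -85, y = 0, 151 mm above the bench. This point's axes are the machine's: they do NOT tell how the square is turned; that differs every time and must be seen or felt for (the crank fits every 90 degrees, within about 0.1 rad). Pressing on it with over about 35 N is forcing it.
- bolt_tip (a point): middle of the upper edge of the lid end of the orange bolt (55 x 16 x 8 mm, on the deck along machine x between shaft and lid). Winding draws it towards the machine's front (-x); at the start it reaches 11 to 15 mm in under the lid; fully back, at the shaft's stop, its end is level with the lid's front edge (machine x = 0).
- lid_edge (a point): middle of the lid's upper front edge, at machine x = 0, y = 0, 125 mm above the bench; axes are the machine's.
- crank_hub (a point): centre of the loose steel crank's hub, 28 x 28 x 45 mm high, lying socket down; z up the hub, x along the arm to the handle. Socket in the underside: 15.5 mm square, sides parallel to the hub's, mouth bevelled 1.5 mm, 28 mm deep. Arm 16 mm wide, 10 mm thick, flush with the hub's underside, ends 82 mm from the hub's centre; the hub's two faces beside it are free to grasp. 0.15 to 0.3 kg.
- crank_handle (a point): centre of the crank's black round upright handle, 22 mm diameter, from 11 to 55 mm above the crank's underside (this point: 33 mm); it stands 70 mm from the hub's centre and spins freely on the arm; its yaw means nothing. Pushing the handle with more than about 20 N against the stop strains the mechanism.
- mat: blue accessory mat, fixed, 200 mm (its x) by 160 mm (its y), 3 mm thick; origin at the centre of its underside on the bench. The crank lies on it.
- tip_box: white pipette-tip box, 120 x 85 x 57 mm, loose; origin at the centre of its underside. To be left alone.
- bottle: amber bottle, 60 mm diameter, 130 mm high, loose; origin at the centre of its underside. To be left alone.
- tube_rack: green tube rack, 110 x 70 x 72 mm, loose; origin at the centre of its underside. To be left alone.
- collar_top (a point): on the shaft's axis at its foot: centre of the top of the round dark steel collar, 40 mm diameter, 12 mm above the deck; the crank's underside rests on it when fully down. The shaft turns clockwise seen from above with a drag of about 0.25 N m (3.6 N at the crank's handle), 4.1 to 5.5 rad from its start to a hard stop, and stays where it is left. Axes are the machine's.
Mind the look-alikes: they are no part of the job. There is more than one size of the part that bears crank_hub; the job needs the middle-sized.

How it is judged:
On the way, in this order (a step that is already met when the one before it is completed fails the run):
1. the crank sits fully down on the shaft, before the bolt is back (z of crank_hub in the frame of shaft_top below 0.003 m and horizontal distance between crank_hub and shaft_top below 0.004 m and angle between crank_hub's own z axis and vertical below 0.15 rad and x of bolt_tip in the frame of machine above 0.005 m), for 0.2 s.
2. with the crank on the shaft, the bolt is wound fully back (x of bolt_tip in the frame of machine below 0.0015 m and horizontal distance between crank_hub and shaft_top below 0.004 m and z of crank_hub in the frame of shaft_top below 0.012 m), for 0.1 s.
At the end, for the whole second after the job is handed in: the bolt's end is within 2 mm of level with the lid's front edge, and the crank lies flat (hub centre under 30 mm above the bench, tilt under 0.1 rad) with its hub wholly over the blue mat (hub centre within 85 mm along and 65 mm across of its middle) (x of bolt_tip in the frame of machine below 0.002 m and x of crank_hub in the frame of mat between -0.085 and 0.085 m and y of crank_hub in the frame of mat between -0.065 and 0.065 m and z of crank_hub in the frame of mat below 0.03 m and angle between crank_hub's own z axis and vertical below 0.1 rad); the robot touches nothing.
It fails at once if the crank is forced: the centrifuge is pressed with contact forces of more than 80 N in all (a push of some 35 N) while the crank is not yet half-way down on the shaft (contact force between machine and anything else above 80 N and z of crank_hub in the frame of shaft_top above 0.012 m).
It fails at once if the mechanism is strained: the contact forces on the shaft and centrifuge add up to more than 300 N (about 28 N at the crank's handle against the stop) (contact force between machine and anything else above 300 N).
It fails at once if the tip box is disturbed (distance of tip_box from where it was at the start of the episode above 0.02 m).
It fails at once if the bottle is disturbed (distance of bottle from where it was at the start of the episode above 0.02 m).
It fails at once if the tube rack is disturbed (distance of tube_rack from where it was at the start of the episode above 0.02 m).
It also fails if it takes over 72 s, if anything falls off the work surface, if the arm or the gripper's body presses on something with over 40 N, if the wrist force passes 120 N, or if a joint passes its speed limit or range.

ROBOT

A 7-joint arm with a two-finger parallel gripper is mounted at the origin on the work surface. World frame = base frame: x ahead of the robot, y to its left, z up, the work surface at z = 0. Lengths are in m, angles in rad, forces in N, time in s.
With the tool pointing down it reaches from about 0.4 to 0.875 m from the base axis. Payload 19.3 kg.
Tool frame: the origin (TCP) lies at the very end of the fingers, on their centre line; the grasp point (between the pads) lies 19 mm behind it; z points along the fingers, y is the direction in which the jaws open and shut (so a half turn about z gives the same grasp; the last joint's range is limited). The gripper opens to 85 mm and grips with 20 to 120 N. Pads are 22 mm wide; open, the fingers measure 114 mm over their backs; the gripper's body (76 mm by 85 mm) begins 54 mm behind the grasp point. The pads swing forward as they close: fully open they stand 13 mm farther back than shut.
Start: joints at [1.193, 0.521, -0.036, 1.599, 0.021, 1.021, -0.113], TCP at [0.189, -0.596, 0.231] pointing down, gripper open.
Joint ranges: [-2.91, 2.91], [-0.3, 2.13], [-1.5, 1.42], [0.17, 2.43], [-1.26, 4.41], [0.16, 1.93], [-2.52, 2.52]. Speed limits (rad/s): [1.89, 1.89, 2.39, 2.39, 3.01, 3.01, 3.01].

INTERFACE

Orientations are given as [roll, pitch, yaw] about the fixed x, y, z axes, in that order (R = Rz(yaw) Ry(pitch) Rx(roll)).
In Python, from workcell import bot, vision, job_done gives the robot as it stands.
- The arm moves only by the tool arm_command, never from a script. Its arguments are lists of equal length, an entry for each row: "gripper": the finger opening in cm, from 0 to 8.54; "slide": the shift along the tool's x, y, z in cm, a list of three; "turn": the turn, a rotation vector about the tool's x, y, z in degrees, a list of three. A call has 1 to 5 rows; each row is the pose to reach, as a shift and turn from the pose commanded when the call began, along the tool's axes at that moment; what a row does not reach only later rows make up. A row lasts 1/8 s, in which the tool goes at most 62.5 mm and 10.7 degrees, less where a joint would pass 70% of its speed; a pose out of reach is approached as far as the arm can. A call with a gripper value outside its range is refused whole. The fingers move at their own pace and stop on an object; "force" is the grip in N (left out, the last holds). Time passes only in rows, so rows that repeat a pose let the fingers close. It gives the time, the measured TCP pose, the force and the opening at its end, in the units of the state.
- bot.observe(): the state, without advancing time (a new reading comes with each control period).
- vision.grab_frame(name): name is "scene" or "side" or "wrist"; returns the picture (400x640x3 uint8, blue, green, red); there is no depth.
- vision.camera_model(name): a dict with "mtx" (3x3 intrinsics, pixels), "T" (4x4, takes a point from camera to world coordinates). Camera axes: x right, y down, z forward; pixel columns grow to the right and rows downward; lengths in m; the calibration is good to about 2 mm. A picture is of the moment at which its call begins: read the wrist's pose just before it. camera_model takes no time and is no camera call; for the wrist camera it gives the pose at the moment of the call.
- job_done(): hands the job in, once; it reports no verdict.
The state is a dict: "clock": time; "qpos": joint angles; "qd": joint speeds; "joint_efforts": joint torques, N m; "position": TCP position; "tool_rot": TCP orientation; "force": force on the tool from outside, world axes, zero at the start; "moment": the same for the moment, N m; "grip_width": finger opening in m.
Only numpy, scipy, OpenCV 4.12 (cv2) and the standard library are available. Lean on these libraries where they do the work, as an engineer would, in place of code of your own. Each camera call takes 0.05 s, during which the arm holds its last target. There are 200 camera calls.

## Working session

There is one attempt and no reset: what is moved stays moved. The work goes in short steps, Python scripts to look and compute and a tool call to move; the robot and the scene stay as the last step left them, time stands still between calls to the robot, and variables do not carry over. Pictures are saved under pics/ and viewed, about 8 in all and at most 12, crops included, and the job is handed in when it is done.

Besides the shell and the picture viewer there is one more tool, called after "Call:" as name(argument=value, ...) on one line, values as JSON. arm_command: Moves the arm, as the interface text tells. Its arguments: {"type":"object","properties":{"gripper":{"type":"array","items":{"type":"number"}},"slide":{"type":"array","items":{"type":"array","items":{"type":"number"}}},"turn":{"type":"array","items":{"type":"array","items":{"type":"number"}}},"force":{"type":"number"}},"required":["gripper","slide","turn"]}

```bash
mkdir -p pics; ls; python3 - <<'E'
from workcell import bot, vision
import cv2, numpy as np
s=bot.observe(); print({k:np.round(v,3).tolist() for k,v in s.items()})
for n in ("scene","side"):
    m=vision.camera_model(n); print(n,np.round(m["mtx"],1).tolist(),np.round(m["T"],3).tolist())
    f=vision.grab_frame(n); cv2.imwrite(f"pics/{n}0.png",f)
E
```

```text
pics
{'clock': 0.0, 'qpos': [1.193, 0.522, -0.036, 1.6, 0.021, 1.021, -0.113], 'qd': [0.001, 0.001, 0.001, -0.001, 0.0, -0.0, 0.002], 'joint_efforts': [0.001, -92.71, 1.981, -36.993, 0.018, 0.008, 0.0], 'position': [0.189, -0.595, 0.231], 'tool_rot': [-3.14, 0.0, 0.308], 'force': [0.033, -0.487, -1.083], 'moment': [-0.025, -0.023, -0.04], 'grip_width': 0.085}
scene [[410.3, 0.0, 311.6], [0.0, 410.3, 198.7], [0.0, 0.0, 1.0]] [[0.026, 0.699, -0.715, 1.481], [1.0, -0.008, 0.03, 0.044], [0.015, -0.715, -0.698, 1.067], [0.0, 0.0, 0.0, 1.0]]
side [[382.4, 0.0, 321.8], [0.0, 382.4, 193.0], [0.0, 0.0, 1.0]] [[-0.934, -0.23, 0.274, 0.14], [-0.358, 0.603, -0.713, 1.013], [-0.001, -0.764, -0.646, 0.986], [0.0, 0.0, 0.0, 1.0]]
```

View pics/scene0.png

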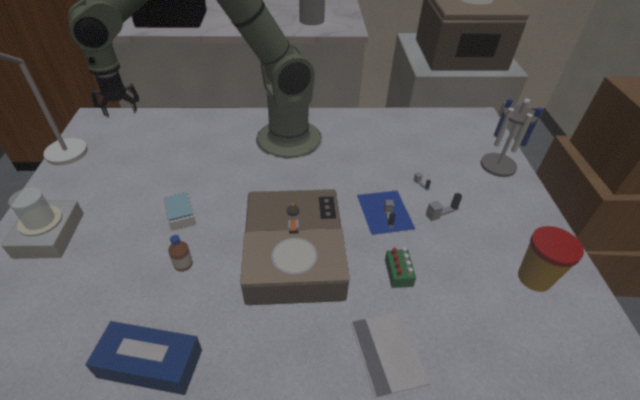

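View pics/side0.png

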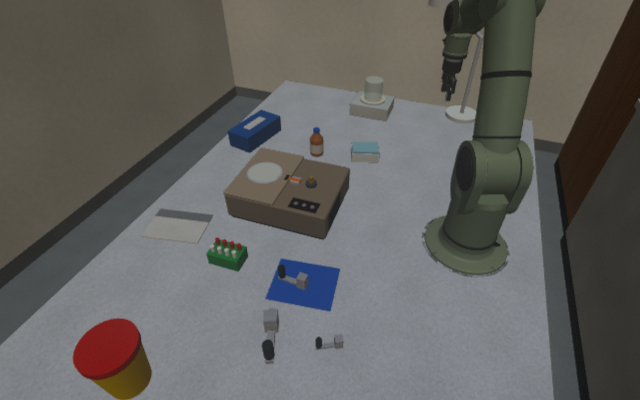

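The scene view shows the middle-sized crank on the blue mat (hub ~(389,205), handle ~(391,217)) and the machine with shaft at ~(293,210) and orange bolt at ~(294,226). The side view shows the hub at ~(302,281) and the shaft at ~(311,183). The look-alike cranks are off the mat.

```bash
cat > h.py <<'E'
from workcell import bot, vision
import cv2, numpy as np
from scipy.spatial.transform import Rotation as R
def ray(m,u,v):
    d=m["T"][:3,:3]@np.linalg.solve(m["mtx"],[u,v,1.0]); return m["T"][:3,3],d
def on_plane(m,u,v,z):
    o,d=ray(m,u,v); return o+d*(z-o[2])/d[2]
def proj(m,p):
    T=np.linalg.inv(m["T"]); c=T[:3,:3]@p+T[:3,3]; return (m["mtx"]@c)[:2]/c[2]
def two(m1,p1,m2,p2):
    o1,d1=ray(m1,*p1);o2,d2=ray(m2,*p2)
    s=np.linalg.lstsq(np.c_[d1,-d2],o2-o1,rcond=None)[0]
    a,b=o1+s[0]*d1,o2+s[1]*d2; return (a+b)/2,np.linalg.norm(a-b)
def cams(n): 
    m=vision.camera_model(n); return {k:np.array(m[k]) for k in("mtx","T")}
def goto(p,yaw):
    """slide (cm) and turn (deg) in the tool frame to TCP p, tool down with given yaw"""
    s=bot.observe(); Rc=R.from_euler("xyz",s["tool_rot"]); Rt=R.from_euler("xyz",[np.pi,0,yaw])
    print("slide cm",np.round(Rc.inv().apply(np.array(p)-s["position"])*100,2),"turn deg",np.round((Rc.inv()*Rt).as_rotvec(degrees=True),2))
E
python3 - <<'E'
from h import *
a,b=cams("scene"),cams("side")
fs=[cv2.imread(f"pics/{n}0.png") for n in("scene","side")]
for m,f in zip((a,b),fs):
    hsv=cv2.cvtColor(f,cv2.COLOR_BGR2HSV)
    k=cv2.inRange(hsv,(105,150,60),(130,255,255))
    cs=cv2.findContours(k,0,1)[0]
    for c in sorted(cs,key=cv2.contourArea)[-2:]:
        q=cv2.approxPolyDP(cv2.convexHull(c),4,True)[:,0]
        P=[np.round(on_plane(m,*p,0.003)[:2],3).tolist() for p in q]; print("blue",q.tolist(),P)
print("hub",two(a,(389,205),b,(302,281)),"handle",two(a,(391,217),b,(281,271)))
print("shaft",two(a,(293,208),b,(311,181)))
for n,p,z in(("fl",(247,192),.115),("fr",(338,191),.115),("bl",(243,279),.125),("br",(346,281),.125)): print(n,on_plane(a,*p,z)[:2])
for n,p,z in(("1",(325,232),.115),("2",(349,169),.115),("3",(229,194),.125),("4",(263,150),.125)): print(n,on_plane(b,*p,z)[:2])
w=cams("wrist");s=bot.observe();T=np.eye(4);T[:3,:3]=R.from_euler("xyz",s["tool_rot"]).as_matrix();T[:3,3]=s["position"]
print(np.round(np.linalg.inv(T)@w["T"],3),w["mtx"])
big=lambda f,x,y:cv2.resize(f[y:y+100,x:x+200],None,fx=4,fy=4,interpolation=cv2.INTER_CUBIC)
f=np.vstack([cv2.resize(fs[0][180:290,230:450],(600,300),interpolation=2),cv2.resize(fs[1][140:310,220:370],(340,300*340//300),interpolation=2).__class__((1,600,3),np.uint8)])
E
```

```text
blue [[510, 100]] [[-0.302, 1.098]]
blue [[395, 224]] [[0.522, 0.378]]
blue [[278, 116], [246, 138], [229, 131], [260, 111]] [[0.993, -0.573], [1.043, -0.325], [1.153, -0.351], [1.107, -0.588]]
blue [[281, 259], [339, 269], [329, 310], [266, 298]] [[0.562, 0.291], [0.369, 0.262], [0.348, 0.414], [0.539, 0.444]]
hub (array([0.45359539, 0.36426473, 0.02804298]), np.float64(0.0008556074457122823)) handle (array([0.52453992, 0.3592131 , 0.03965607]), np.float64(0.003920948052824645))
shaft (array([0.56316014, 0.02160999, 0.13068783]), np.float64(0.0030600640101744927))
fl [ 0.4722241  -0.13287102]
fr [0.47049733 0.17431713]
bl [ 0.82872269 -0.11221424]
br [0.839739   0.16880345]
1 [0.43177826 0.22489315]
2 [ 0.46299518 -0.11832381]
3 [0.80456852 0.18212473]
4 [ 0.82178453 -0.10385269]
[[ 0.    -0.953 -0.303  0.077]
 [ 1.     0.     0.001  0.001]
 [-0.001 -0.303  0.953 -0.142]
 [ 0.     0.     0.     1.   ]] [[341.01719894   0.         315.07154586]
 [  0.         341.01719894 200.8479546 ]
 [  0.           0.           1.        ]]
```

```bash
python3 - <<'E'
from h import *
goto([.565,.02,.26],0)
E
```

```text
slide cm [ 54.45 -47.26  -2.88] turn deg [-6.000e-02  1.000e-02  1.763e+01]
```

Call:
arm_command(gripper=[8.5,8.5,8.5,8.5,8.5], slide=[[5,-4.3,-2.9],[10,-8.6,-2.9],[15,-13,-2.9],[20,-17.3,-2.9],[25,-21.7,-2.9]], turn=[[0,0,4],[0,0,8],[0,0,12],[0,0,16],[0,0,17.63]])

```text
clock: 0.72
position: [0.3502, -0.3316, 0.2603]
tool_rot: [3.142, -0.0, -0.002]
force: [0.7, -0.8, 0.3]
grip_width: 0.0849
```

```bash
python3 - <<'E'
from h import *
goto([.565,.02,.26],0)
E
```

```text
slide cm [ 2.143e+01 -3.520e+01  3.000e-02] turn deg [ 0.   -0.   -0.09]
```

Call:
arm_command(gripper=[8.5,8.5,8.5,8.5,8.5], slide=[[3,-5,0],[6,-10,0],[9,-15,0],[12,-20,0],[15,-25,0]], turn=[[0,0,0],[0,0,0],[0,0,0],[0,0,0],[0,0,0]])

```text
clock: 1.35
position: [0.5001, -0.0818, 0.2603]
tool_rot: [3.142, 0.0, -0.0]
force: [1.4, -1.3, 0.2]
grip_width: 0.0849
```

Call:
arm_command(gripper=[8.5,8.5,8.5,8.5], slide=[[3.2,-5.1,0],[6.4,-10.2,0],[6.4,-10.2,0],[6.4,-10.2,0]], turn=[[0,0,0],[0,0,0],[0,0,0],[0,0,0]])

```text
clock: 1.85
position: [0.5631, 0.0182, 0.2599]
tool_rot: [3.141, 0.001, 0.0]
force: [-0.1, -0.8, 0.4]
grip_width: 0.0848
```

```bash
python3 - <<'E'
from h import *
s=bot.observe(); print(s["position"],s["tool_rot"],s["force"])
m=cams("wrist"); np.savez("w1.npz",**m)
f=vision.grab_frame("wrist"); cv2.imwrite("pics/w1.png",f)
E
```

```text
[0.5631346  0.01817914 0.25986114] [3.14123609e+00 9.51496418e-04 2.91492191e-04] [-0.10593821 -0.82988834  0.37419605]
```

View pics/w1.png

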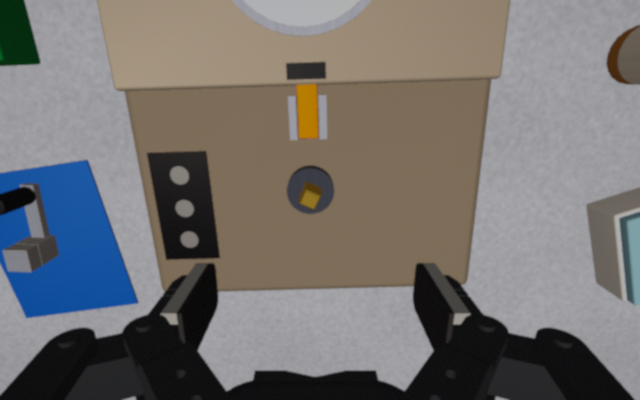

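The wrist view shows the lid edge from (117,89) to (500,77), the bolt at (308,110), the collar at (310,189), and the brass shaft top at ~(310,199), turned about 25°. The crank hub is at ~(20,255), at the edge of the view.

```bash
python3 - <<'E'
from h import *
m=dict(np.load("w1.npz")); f=cv2.imread("pics/w1.png"); hsv=cv2.cvtColor(f,cv2.COLOR_BGR2HSV)
L,Rr=on_plane(m,117,89,.125),on_plane(m,500,77,.125)
print("lid",L,Rr,"len",np.linalg.norm(L-Rr),"yaw",np.arctan2(*( (L-Rr)[[1,0]]))-np.pi/2)
FL,FR=on_plane(m,162,290,.115),on_plane(m,467,283,.115)
print("front",FL,FR,np.linalg.norm(FL-FR),np.arctan2((FL-FR)[1],(FL-FR)[0])-np.pi/2)
# collar
g=cv2.cvtColor(f,6); roi=np.zeros_like(g); roi[160:220,280:345]=255
k=((hsv[...,2]<85)&(roi>0)).astype(np.uint8)*255
y=cv2.inRange(hsv,(15,120,60),(35,255,255))&roi
c=max(cv2.findContours(k|y,0,1)[0],key=cv2.contourArea); el=cv2.fitEllipse(c); print("collar",el,on_plane(m,*el[0],.127),"px->d",41*0)
yy=y.copy(); print("brass V",np.unique(hsv[...,2][yy>0],return_counts=True))
crop=cv2.resize(f[165:215,285:340],None,fx=10,fy=10,interpolation=cv2.INTER_NEAREST); cv2.imwrite("pics/w1c.png",crop)
E
```

```text
lid [0.64298887 0.16986724 0.125     ] [ 0.65185355 -0.12409313  0.125     ] len 0.29409400878945086 yaw 0.030146911869127768
front [0.4592439  0.16440306 0.115     ] [ 0.46687374 -0.12826526  0.115     ] 0.2927677608228892 0.026064036578097527
collar ((310.0622253417969, 189.21090698242188), (45.74131393432617, 47.13774108886719), 3.791926860809326) [0.56337792 0.02133081 0.127     ] px->d 0
brass V (array([ 73,  74,  75,  76,  77,  78,  79,  80,  81,  82,  83,  84,  85,
        86,  87,  88,  89,  90,  91,  92,  93,  94,  95,  96,  97,  98,
        99, 100, 101, 102, 103, 104, 105, 106, 107, 108, 109, 110, 111,
       112, 113, 114, 115, 116, 117, 118, 119, 120, 121, 122, 123, 124,
       125, 126, 127, 128, 129, 131, 132, 133, 134, 135, 136, 137, 138,
       139, 140, 141, 142, 143, 144, 145, 146], dtype=uint8), array([ 2,  1,  3,  5, 12, 27, 27, 19,  5,  7,  6,  4,  5,  7,  6,  1,  3,
        8,  3,  3,  1,  1,  4,  2,  2,  2,  3,  1,  1,  4,  5,  2,  2,  1,
        2,  4,  2,  2,  3,  2,  3,  3,  3,  1,  3,  2,  4,  1,  5,  1,  1,
        3,  1,  3,  4,  4,  5,  3,  3,  4,  4,  5,  5,  5,  5,  4, 15, 11,
       15, 28, 33, 25,  6]))
```

View pics/w1c.png

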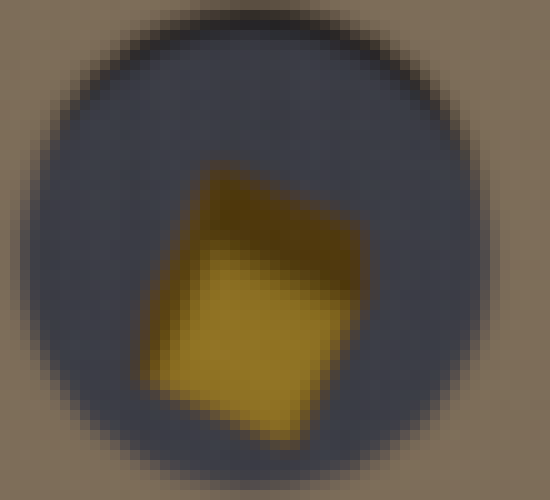

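The crop shows the brass top-face corners at about (210,245), (355,305), (295,445) and (145,380). Next, over to the crank.

```bash
python3 - <<'E'
from h import *
m=dict(np.load("w1.npz"))
q=[on_plane(m,285-.05+u/10-.5,165+v/10-.5,.151) for u,v in((210,245),(355,305),(295,445),(145,380))]
print("shaft top",np.mean(q,0))
for i in range(4):
    e=q[(i+1)%4]-q[i]; print(np.linalg.norm(e),np.degrees(np.arctan2(e[1],e[0]))%90)
goto([.454,.362,.20],0)
E
```

```text
shaft top [0.56236202 0.02139744 0.151     ]
0.012079217938730026 66.69225299709998
0.01226862256158413 67.9190462436853
0.012753019463341413 65.38028022550527
0.01198075604381424 64.74170580460091
slide cm [-10.93 -34.44   6.  ] turn deg [ 0.03  0.04 -0.05]
```

Call:
arm_command(gripper=[8.5,8.5,8.5,8.5,8.5], slide=[[-2,-6,0],[-4,-12,0],[-6,-18,0],[-8,-24,0],[-9.5,-29,0]], turn=[[0,0,0],[0,0,0],[0,0,0],[0,0,0],[0,0,0]])

```text
clock: 2.52
position: [0.4679, 0.3091, 0.2607]
tool_rot: [3.141, -0.001, -0.001]
force: [0.1, -0.3, 0.4]
grip_width: 0.0851
```

Call:
arm_command(gripper=[8.5,8.5,8.5,8.5], slide=[[-1.4,-5,3],[-1.4,-5.4,6],[-1.4,-5.4,6],[-1.4,-5.4,6]], turn=[[0,0,0],[0,0,0],[0,0,0],[0,0,0]])

```text
clock: 3.02
position: [0.4554, 0.3614, 0.2015]
tool_rot: [-3.141, -0.001, -0.002]
force: [0.6, -0.2, -0.3]
grip_width: 0.0851
```

```bash
python3 - <<'E'
from h import *
s=bot.observe(); print(s["position"],s["tool_rot"],s["force"])
m=cams("wrist"); np.savez("w2.npz",**m)
f=vision.grab_frame("wrist"); cv2.imwrite("pics/w2.png",f)
E
```

```text
[0.45539912 0.36144205 0.20153193] [-3.14132471e+00 -1.06132105e-03 -1.81497679e-03] [ 0.63878852 -0.16695874 -0.32661107]
```

View pics/w2.png

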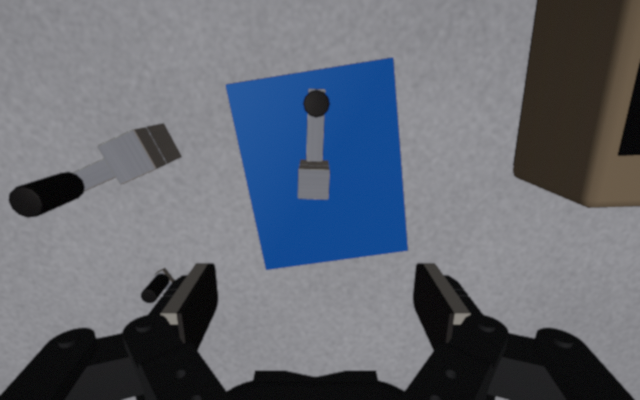

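The wrist view shows the crank on the mat: hub top ~(314,183), handle top ~(316,103). The mat corners are at (227,84), (393,58), (408,250) and (267,269). The larger look-alike is to the left and the small one at lower left.

```bash
python3 - <<'E'
from h import *
m=dict(np.load("w2.npz")); f=cv2.imread("pics/w2.png"); hsv=cv2.cvtColor(f,cv2.COLOR_BGR2HSV)
blue=cv2.inRange(hsv,(100,150,50),(130,255,255))
c=max(cv2.findContours(blue,0,1)[0],key=cv2.contourArea)
Q=np.array([on_plane(m,*p,.003)[:2] for p in ((227,84),(393,58),(408,250),(267,269))])
print("mat",Q.mean(0),[np.linalg.norm(Q[i]-Q[i-1]).round(4) for i in range(4)],"yaw",[np.arctan2(*((Q[a]-Q[b])[::-1])).round(3) for a,b in((0,3),(1,2))])
roi=np.zeros_like(blue); roi[150:210,285:345]=255
k=((hsv[...,2]>100)&(hsv[...,1]<90)).astype(np.uint8)*255&roi
k[:168]=0
c=max(cv2.findContours(k,0,1)[0],key=cv2.contourArea); r=cv2.minAreaRect(c); b=cv2.boxPoints(r)
print(r); P=np.array([on_plane(m,*p,.048)[:2] for p in b]); print("hub",P.mean(0),P,[np.linalg.norm(P[i]-P[i-1]).round(4) for i in range(4)])
h=on_plane(m,316,103,.058)[:2]; print("handle",h,np.linalg.norm(h-P.mean(0)),np.arctan2(*((h-P.mean(0))[::-1])))
A=np.median(f[172:195,302:326].reshape(-1,3),0);print(A)
cv2.imwrite("pics/w2c.png",cv2.resize(f[85:210,275:355],None,fx=4.5,fy=4.5,interpolation=2))
E
```

```text
mat [0.45439531 0.35122052] [np.float64(0.198), np.float64(0.157), np.float64(0.1975), np.float64(0.1575)] yaw [np.float64(0.148), np.float64(0.151)]
((313.5, 184.0), (30.0, 31.0), 90.0)
hub [0.45480921 0.3619237 ] [[0.46870443 0.37557461]
 [0.46866091 0.34819222]
 [0.44091291 0.34789226]
 [0.44095857 0.37603571]] [np.float64(0.0277), np.float64(0.0274), np.float64(0.0277), np.float64(0.0281)]
handle [0.52500791 0.35966582] 0.07023500971462733 -0.032152947513131774
[123. 117. 116.]
```

View pics/w2c.png

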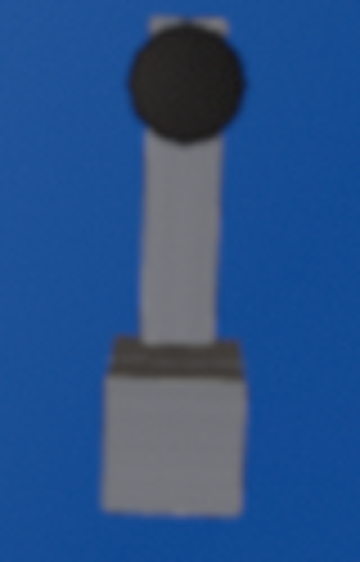

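Call:
arm_command(gripper=[8.5,8.5,8.5,6,6], slide=[[-0.05,-0.05,5],[-0.05,-0.05,10],[-0.05,-0.05,15],[-0.05,-0.05,18.7],[-0.05,-0.05,18.7]], turn=[[0,0,1.6],[0,0,1.6],[0,0,1.6],[0,0,1.6],[0,0,1.6]], force=50)

```text
clock: 3.7
position: [0.4537, 0.3618, 0.0124]
tool_rot: [3.14, 0.002, -0.029]
force: [-0.3, 0.2, -0.2]
grip_width: 0.0603
```

Call:
arm_command(gripper=[2,2,2,2,2], slide=[[0,0,0],[0,0,0],[0,0,0],[0,0,0],[0,0,0]], turn=[[0,0,0],[0,0,0],[0,0,0],[0,0,0],[0,0,0]])

```text
clock: 4.32
position: [0.4551, 0.3635, 0.0155]
tool_rot: [-3.14, -0.002, -0.029]
force: [0.0, -2.9, 11.9]
grip_width: 0.0273
```

```bash
python3 - <<'E'
from h import *
s=bot.observe(); print({k:np.round(s[k],4) for k in("clock","position","tool_rot","force","moment","grip_width")})
E
```

```text
{'clock': np.float64(4.325), 'position': array([0.4551, 0.3635, 0.0155]), 'tool_rot': array([-3.1396e+00, -2.3000e-03, -2.8600e-02]), 'force': array([ 0.0168, -2.8976, 11.9322]), 'moment': array([-0.4802,  0.2514, -0.1603]), 'grip_width': np.float64(0.0273)}
```

Call:
arm_command(gripper=[2,2,2,2,2], slide=[[0,0,-3],[0,0,-8],[0,0,-14],[0,0,-20],[0,0,-20]], turn=[[0,0,0],[0,0,0],[0,0,0],[0,0,0],[0,0,0]], force=60)

```text
clock: 4.95
position: [0.4556, 0.3642, 0.2191]
tool_rot: [-3.135, -0.007, -0.028]
force: [-0.6, 0.9, -3.4]
grip_width: 0.0275
```

```bash
python3 - <<'E'
from h import *
s=bot.observe(); print({k:np.round(s[k],4) for k in("clock","position","tool_rot","force","moment","grip_width")})
goto([.5624,.0213,.21],np.radians(-23.8))
E
```

```text
{'clock': np.float64(4.95), 'position': array([0.4556, 0.3642, 0.2191]), 'tool_rot': array([-3.1354, -0.0065, -0.0284]), 'force': array([-0.6411,  0.8931, -3.41  ]), 'moment': array([-0.0155,  0.0479,  0.0338]), 'grip_width': np.float64(0.0275)}
slide cm [11.64 33.98  0.77] turn deg [-0.42 -0.3  22.17]
```

Call:
arm_command(gripper=[2,2,2,2,2], slide=[[1.8,5,0],[3.6,10,0],[5.4,15,0],[7.2,20,0],[9,25,0]], turn=[[0,0,5],[0,0,10],[0,0,15],[0,0,20],[0,0,22.2]])

```text
clock: 5.58
position: [0.5369, 0.1087, 0.2133]
tool_rot: [3.142, -0.0, -0.417]
force: [1.6, 0.3, -1.4]
grip_width: 0.0273
```

```bash
python3 - <<'E'
from h import *
goto([.5624,.0213,.21],np.radians(-23.8))
E
```

```text
slide cm [5.87 6.96 0.33] turn deg [ 0.   -0.   -0.12]
```

Call:
arm_command(gripper=[2,2,2,2,2], slide=[[3,3.5,0],[5.5,6.5,0],[5.87,6.95,1],[5.87,6.95,2],[5.87,6.95,2]], turn=[[0,0,0],[0,0,0],[0,0,0],[0,0,0],[0,0,0]])

```text
clock: 6.2
position: [0.5618, 0.0244, 0.1923]
tool_rot: [3.141, 0.002, -0.414]
force: [-0.4, 0.7, -2.9]
grip_width: 0.0273
```

```bash
python3 - <<'E'
from h import *
s=bot.observe(); print({k:np.round(s[k],4) for k in("clock","position","tool_rot","force","moment","grip_width")})
a,b=cams("scene"),cams("side")
fa,fb=vision.grab_frame("scene"),vision.grab_frame("side"); cv2.imwrite("pics/s2.png",fa);cv2.imwrite("pics/d2.png",fb)
w=vision.grab_frame("wrist"); m=cams("wrist")
c=lambda f,x,y:cv2.resize(f[y:y+65,x:x+65],(400,400),interpolation=2)
print(proj(a,np.array([.5624,.0213,.151])),proj(b,np.array([.5624,.0213,.151])))
cv2.imwrite("pics/both2.png",np.hstack([c(fa,262,172),c(fb,278,150)]))
goto([.5624,.0213,.18],np.radians(-23.8))
E
```

```text
{'clock': np.float64(6.2), 'position': array([0.5618, 0.0244, 0.1923]), 'tool_rot': array([ 3.1411e+00,  1.7000e-03, -4.1390e-01]), 'force': array([-0.4124,  0.6581, -2.9143]), 'moment': array([0.0277, 0.0409, 0.0373]), 'grip_width': np.float64(0.0273)}
[292.46748094 202.97489333] [310.80989798 176.82110031]
slide cm [0.1  0.27 1.35] turn deg [-0.01 -0.    0.07]
```

View pics/both2.png

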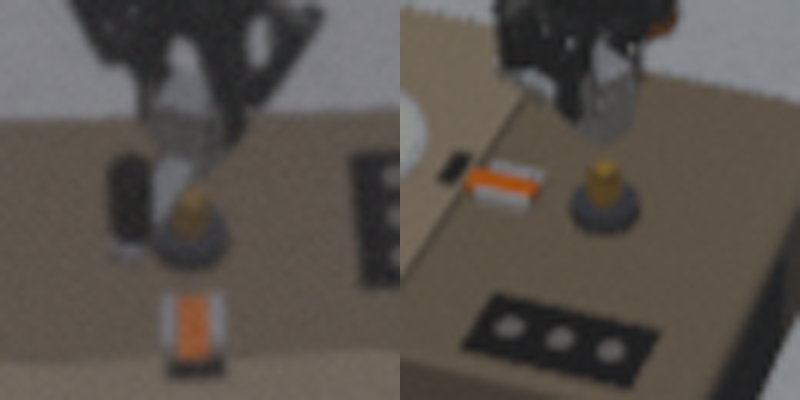

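Call:
arm_command(gripper=[2,2,2,2], slide=[[0.1,0.25,0],[0.1,0.25,1],[0.1,0.25,2],[0.1,0.25,2]], turn=[[0,0,0],[0,0,0],[0,0,0],[0,0,0]])

```text
clock: 6.85
position: [0.5619, 0.0206, 0.1722]
tool_rot: [3.141, 0.002, -0.415]
force: [-0.2, 0.8, -3.3]
grip_width: 0.0274
```

```bash
cat > st.py <<'E'
from h import *
s=bot.observe(); print({k:np.round(s[k],4).tolist() for k in("clock","position","tool_rot","force","moment","grip_width")})
goto([.5626,.0213,.15],np.radians(-23.8))
E
python3 st.py
```

```text
{'clock': 6.85, 'position': [0.5619, 0.0206, 0.1722], 'tool_rot': [3.1407, 0.0016, -0.4153], 'force': [-0.1754, 0.8031, -3.3026], 'moment': [0.0149, -0.0029, 0.0328], 'grip_width': 0.0274}
slide cm [ 0.04 -0.1   2.22] turn deg [0.05 0.09 0.01]
```

Call:
arm_command(gripper=[2,2,2,2,2], slide=[[0.04,-0.07,0],[0.04,-0.07,0.4],[0.04,-0.07,0.8],[0.04,-0.07,1.1],[0.04,-0.07,1.3]], turn=[[0,0,0],[0,0,0],[0,0,0],[0,0,0],[0,0,0]])

```text
clock: 7.48
position: [0.563, 0.0211, 0.1601]
tool_rot: [3.141, 0.0, -0.415]
force: [-2.4, 0.4, 2.7]
grip_width: 0.0274
```

```bash
python3 st.py
```

```text
{'clock': 7.475, 'position': [0.563, 0.0211, 0.1601], 'tool_rot': [3.1415, 0.0003, -0.4153], 'force': [-2.4238, 0.4421, 2.7359], 'moment': [0.2828, 0.749, -0.0205], 'grip_width': 0.0274}
slide cm [-0.05 -0.    1.01] turn deg [0.01 0.02 0.  ]
```

Call:
arm_command(gripper=[2,2,2,2], slide=[[-0.05,0,0],[-0.05,0,0.2],[-0.05,0,0.4],[-0.05,0,0.4]], turn=[[0,0,0],[0,0,0],[0,0,0],[0,0,0]])

```text
clock: 7.98
position: [0.5624, 0.0214, 0.156]
tool_rot: [3.141, 0.001, -0.415]
force: [-2.8, 2.0, -4.4]
grip_width: 0.0272
```

```bash
python3 st.py
```

```text
{'clock': 7.975, 'position': [0.5624, 0.0214, 0.156], 'tool_rot': [3.1414, 0.0007, -0.4153], 'force': [-2.8002, 1.975, -4.3969], 'moment': [0.4478, 0.6422, 0.0397], 'grip_width': 0.0272}
slide cm [ 0.02 -0.    0.6 ] turn deg [0.01 0.04 0.01]
```

Call:
arm_command(gripper=[2,2,2,2,2], slide=[[0,0,0.2],[0,0,0.4],[0,0,0.6],[0,0,0.8],[0,0,0.8]], turn=[[0,0,0],[0,0,0],[0,0,0],[0,0,0],[0,0,0]])

```text
clock: 8.6
position: [0.5624, 0.0214, 0.148]
tool_rot: [3.141, 0.001, -0.415]
force: [-4.0, 2.7, -5.2]
grip_width: 0.0273
```

```bash
python3 st.py
```

```text
{'clock': 8.6, 'position': [0.5624, 0.0214, 0.148], 'tool_rot': [3.1414, 0.0007, -0.4152], 'force': [-3.9509, 2.6757, -5.1733], 'moment': [0.5723, 0.8138, -0.0048], 'grip_width': 0.0273}
slide cm [ 0.03 -0.   -0.2 ] turn deg [0.01 0.04 0.01]
```

Call:
arm_command(gripper=[2,2,2,2,2], slide=[[-0.03,0.03,0.3],[-0.05,0.03,0.6],[-0.05,0.03,0.8],[-0.05,0.03,0.95],[-0.05,0.03,0.95]], turn=[[0,0,0],[0,0,0],[0,0,0],[0,0,0],[0,0,0]])

```text
clock: 9.22
position: [0.5623, 0.0213, 0.1396]
tool_rot: [-3.141, -0.0, -0.415]
force: [-8.9, 3.5, 16.1]
grip_width: 0.0272
```

```bash
python3 st.py
```

```text
{'clock': 9.225, 'position': [0.5623, 0.0213, 0.1396], 'tool_rot': [-3.1411, -0.0004, -0.4154], 'force': [-8.8956, 3.4878, 16.0652], 'moment': [0.6606, 1.8541, 0.0439], 'grip_width': 0.0272}
slide cm [ 0.03 -0.02 -1.04] turn deg [-0.03 -0.03 -0.  ]
```

Call:
arm_command(gripper=[5,7,7,7,7], slide=[[0,0,0],[0,0,0],[0,0,-2],[0,0,-6],[0,0,-8]], turn=[[0,0,0],[0,0,0],[0,0,0],[0,0,0],[0,0,0]])

```text
clock: 9.85
position: [0.5628, 0.0209, 0.2206]
tool_rot: [-3.141, -0.002, -0.416]
force: [-0.3, -0.0, -0.5]
grip_width: 0.0703
```

```bash
python3 - <<'E'
from h import *
s=bot.observe(); print({k:np.round(s[k],4).tolist() for k in("clock","position","tool_rot","force","moment","grip_width")})
goto([.6264,-.0069,.20],0)
E
```

```text
{'clock': 9.85, 'position': [0.5628, 0.0209, 0.2206], 'tool_rot': [-3.1407, -0.002, -0.4157], 'force': [-0.3414, -0.0043, -0.4638], 'moment': [0.0128, 0.0199, -0.0224], 'grip_width': 0.0703}
slide cm [ 6.93 -0.02  2.07] turn deg [ -0.03  -0.12 -23.82]
```

Now over the handle, with a camera check of the handle position before descending.

Call:
arm_command(gripper=[7,7,7,7], slide=[[3.5,0,0],[6.9,0,0],[6.9,0,0],[6.9,0,0]], turn=[[0,0,-10],[0,0,-20],[0,0,-23.8],[0,0,-23.8]])

```text
clock: 10.35
position: [0.6253, -0.0071, 0.2184]
tool_rot: [3.142, 0.0, -0.001]
force: [0.3, 0.1, -0.1]
grip_width: 0.0697
```

```bash
python3 - <<'E'
from h import *
s=bot.observe(); print({k:np.round(s[k],4).tolist() for k in("clock","position","tool_rot","force","grip_width")})
goto([.6264,-.0069,.15],0)
m=cams("wrist"); np.savez("w3.npz",**m)
f=vision.grab_frame("wrist"); cv2.imwrite("pics/w3.png",f)
p=proj(m,np.array([.6264,-.0069,.182])); q=proj(m,np.array([.5624,.0213,.172])); print("expect handle top, hub top px",p,q)
E
```

```text
{'clock': 10.35, 'position': [0.6253, -0.0071, 0.2184], 'tool_rot': [3.1416, 0.0003, -0.001], 'force': [0.3107, 0.1029, -0.1498], 'grip_width': 0.0697}
slide cm [ 0.11 -0.02  6.84] turn deg [ 0.    0.02 -0.06]
expect handle top, hub top px [313.14110801 234.00876753] [270.16605802 318.70467262]
```

View pics/w3.png

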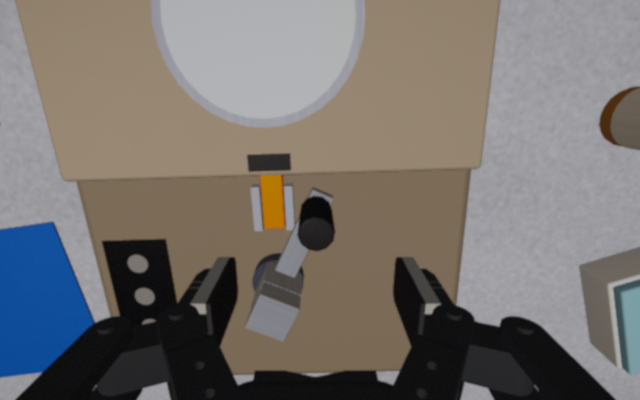

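The crank sits on the shaft. The handle top is at (317,235), against a prediction of (313,234), so descend and grip it gently.

Call:
arm_command(gripper=[7,7,5,1.8,1.8], slide=[[0.1,0.1,3],[0.1,0.15,6.8],[0.1,0.15,6.8],[0.1,0.15,6.8],[0.1,0.15,6.8]], turn=[[0,0,0],[0,0,0],[0,0,0],[0,0,0],[0,0,0]], force=25)

```text
clock: 11.02
position: [0.627, -0.008, 0.1525]
tool_rot: [-3.141, -0.002, -0.0]
force: [0.4, 0.9, 2.3]
grip_width: 0.0207
```

Call:
arm_command(gripper=[1.8,1.8,1.8], slide=[[0,0,0],[0,0,0],[0,0,0]], turn=[[0,0,0],[0,0,0],[0,0,0]])

```text
clock: 11.4
position: [0.6271, -0.0081, 0.1521]
tool_rot: [-3.141, -0.002, -0.0]
force: [1.7, 1.4, 7.0]
grip_width: 0.0208
```

```bash
cat > wind.py <<'E'
from h import *
import sys
C=np.array([.5624,.0213]); s=bot.observe(); p=s["position"]; d=p[:2]-C; a=np.arctan2(d[1],d[0]); t=np.array([np.sin(a),-np.cos(a)])
print({k:np.round(s[k],4).tolist() for k in("clock","position","tool_rot","force","moment","grip_width")})
print("angle deg",np.degrees(a).round(1),"r",np.linalg.norm(d).round(4),"tangential F",(s["force"][:2]@t).round(1),"radial F",(s["force"][:2]@d/np.linalg.norm(d)).round(1))
for st in map(float,sys.argv[1:]):
    b=a-np.radians(st); q=C+.07*np.array([np.cos(b),np.sin(b)])-p[:2]; Rc=R.from_euler("xyz",s["tool_rot"]); print(st,np.round(Rc.inv().apply([*q,0])*100,2))
E
python3 wind.py 7 18 33 48 63
```

```text
{'clock': 11.4, 'position': [0.6271, -0.0081, 0.1521], 'tool_rot': [-3.1414, -0.0024, -0.0001], 'force': [1.7421, 1.4068, 7.013], 'moment': [0.2004, -0.181, -0.0394], 'grip_width': 0.0208}
angle deg -24.4 r 0.0711 tangential F -2.0 radial F 1.0
7.0 [-0.5   0.71 -0.  ]
18.0 [-1.31  1.78 -0.  ]
33.0 [-2.7   2.96 -0.01]
48.0 [-4.36  3.73 -0.01]
63.0 [-6.16  4.05 -0.02]
```

Call:
arm_command(gripper=[1.8,1.8,1.8,1.8,1.8], slide=[[-0.5,0.7,0],[-1.3,1.8,0],[-2.7,2.95,0],[-4.35,3.75,0],[-6.15,4.05,0]], turn=[[0,0,0],[0,0,0],[0,0,0],[0,0,0],[0,0,0]])

```text
clock: 12.02
position: [0.5659, -0.0482, 0.1521]
tool_rot: [-3.141, -0.004, -0.0]
force: [6.0, 8.8, 5.3]
grip_width: 0.021
```

```bash
python3 wind.py 15 30 45 60 75
```

```text
{'clock': 12.025, 'position': [0.5659, -0.0482, 0.1521], 'tool_rot': [-3.1405, -0.0039, -0.0], 'force': [6.0235, 8.7839, 5.3386], 'moment': [2.4197, -1.2006, 0.0121], 'grip_width': 0.021}
angle deg -87.2 r 0.0695 tangential F -6.5 radial F -8.5
15.0 [-1.82 -0.1  -0.01]
30.0 [-3.54 -0.72 -0.01]
45.0 [-5.04 -1.76 -0.02]
60.0 [-6.23 -3.15 -0.02]
75.0 [-7.01 -4.8  -0.02]
```

Call:
arm_command(gripper=[1.8,1.8,1.8,1.8,1.8], slide=[[-1.8,-0.15,0],[-3.5,-0.8,0],[-5,-1.85,0],[-6.2,-3.2,0],[-7,-4.85,0]], turn=[[0,0,0],[0,0,0],[0,0,0],[0,0,0],[0,0,0]])

```text
clock: 12.65
position: [0.4957, -0.0005, 0.1519]
tool_rot: [3.141, -0.003, -0.001]
force: [9.9, -2.0, 1.1]
grip_width: 0.021
```

```bash
python3 wind.py 12 26 40 54 66
```

```text
{'clock': 12.65, 'position': [0.4957, -0.0005, 0.1519], 'tool_rot': [3.1412, -0.0035, -0.001], 'force': [9.8675, -2.0404, 1.1377], 'moment': [-0.6308, -2.3376, 0.0123], 'grip_width': 0.021}
angle deg -161.9 r 0.0701 tangential F -5.0 radial F -8.7
12.0 [-0.3  -1.43 -0.  ]
26.0 [-0.27 -3.14 -0.  ]
40.0 [ 0.17 -4.79 -0.  ]
54.0 [ 0.99 -6.28  0.  ]
66.0 [ 1.97 -7.37  0.  ]
```

Call:
arm_command(gripper=[1.8,1.8,1.8,1.8,1.8], slide=[[-0.2,-1.4,0],[-0.15,-3.1,0],[0.3,-4.75,0],[1.1,-6.25,0],[2.05,-7.3,0]], turn=[[0,0,0],[0,0,0],[0,0,0],[0,0,0],[0,0,0]])

```text
clock: 13.28
position: [0.5146, 0.0734, 0.1514]
tool_rot: [3.141, 0.001, 0.0]
force: [-8.9, -2.6, 14.7]
grip_width: 0.0211
```

```bash
python3 wind.py 8 16 22 27; python3 - <<'E'
from h import *
for n in("scene","side"):
    f=vision.grab_frame(n); cv2.imwrite(f"pics/{n}_w1.png",f)
E
```

```text
{'clock': 13.275, 'position': [0.5146, 0.0734, 0.1514], 'tool_rot': [3.1412, 0.0015, 0.0005], 'force': [-8.899, -2.6053, 14.6704], 'moment': [-0.9808, 1.6597, 0.0547], 'grip_width': 0.0211}
angle deg 132.5 r 0.0707 tangential F -8.3 radial F 4.1
8.0 [ 0.81 -0.56 -0.  ]
16.0 [ 1.65 -1.05 -0.  ]
22.0 [ 2.32 -1.35 -0.  ]
27.0 [ 2.9  -1.53 -0.  ]
```

Call:
arm_command(gripper=[1.8,1.8,1.8,1.8,1.8], slide=[[0.4,-0.3,-0.05],[0.8,-0.56,-0.1],[1.65,-1.05,-0.1],[2.3,-1.35,-0.1],[2.9,-1.55,-0.1]], turn=[[0,0,0],[0,0,0],[0,0,0],[0,0,0],[0,0,0]])

```text
clock: 14.0
position: [0.5438, 0.0896, 0.1522]
tool_rot: [-3.141, 0.001, 0.001]
force: [-6.8, 4.6, 7.5]
grip_width: 0.0213
```

```bash
python3 wind.py 4 8 12 16 20
```

```text
{'clock': 14.0, 'position': [0.5438, 0.0896, 0.1522], 'tool_rot': [-3.1407, 0.001, 0.001], 'force': [-6.8426, 4.5698, 7.5458], 'moment': [0.7122, 1.4057, 0.0246], 'grip_width': 0.0213}
angle deg 105.2 r 0.0708 tangential F -5.4 radial F 6.2
4.0 [ 0.5  -0.04 -0.  ]
8.0 [ 0.98 -0.11 -0.  ]
12.0 [ 1.46 -0.16 -0.  ]
16.0 [ 1.95 -0.17 -0.  ]
20.0 [ 2.44 -0.14 -0.  ]
```

```bash
python3 - <<'E'
from h import *
def bolt(m,f):
    hsv=cv2.cvtColor(f,cv2.COLOR_BGR2HSV); k=cv2.inRange(hsv,(8,170,120),(22,255,255))
    c=max(cv2.findContours(k,0,1)[0],key=cv2.contourArea); print(cv2.boundingRect(c))
    P=np.array([on_plane(m,*p,.123)[:2] for p in c[:,0]]); u=np.array([np.cos(.028),np.sin(.028)])
    x=(P-np.array([.5624,.0213]))@u*1000-85; y=(P-np.array([.5624,.0213]))@[-u[1],u[0]]*1000
    print("machine x mm",np.percentile(x,[0,2,5,95,98,100]).round(1),"y",np.percentile(y,[2,98]).round(1))
bolt(dict(np.load("w1.npz")),cv2.imread("pics/w1.png"))
m=cams("wrist"); f=vision.grab_frame("wrist"); cv2.imwrite("pics/w4.png",f); np.savez("w4.npz",**m); bolt(m,f)
E
```

```text
(297, 84, 21, 54)
machine x mm [-41.4 -41.4 -41.3  -0.8  -0.7  -0.6] y [-7.3  8. ]
(428, 34, 46, 114)
machine x mm [-52.2 -52.2 -52.   -0.8  -0.7  -0.6] y [-6.9 10.4]
```

Bolt tip estimate: 13.6 mm at the start and 2.8 mm now, which leaves about 60°. Go 24°, then small steps.

Call:
arm_command(gripper=[1.8,1.8,1.8,1.8,1.8], slide=[[0.5,-0.1,0],[1.0,-0.17,0],[1.5,-0.22,0],[2.2,-0.2,0],[2.9,-0.12,0]], turn=[[0,0,0],[0,0,0],[0,0,0],[0,0,0],[0,0,0]])

```text
clock: 14.68
position: [0.5733, 0.0913, 0.1524]
tool_rot: [-3.14, -0.0, 0.001]
force: [-3.8, 7.7, 6.7]
grip_width: 0.0212
```

```bash
sed -i 's/C+.07\*/C+.0706*/' wind.py; python3 wind.py 3 6 9 12 15
```

```text
{'clock': 14.675, 'position': [0.5733, 0.0913, 0.1524], 'tool_rot': [-3.1398, -0.0001, 0.0013], 'force': [-3.8281, 7.6637, 6.7477], 'moment': [1.384, 0.7948, -0.0249], 'grip_width': 0.0212}
angle deg 81.2 r 0.0709 tangential F -5.0 radial F 7.0
3.0 [ 0.36  0.09 -0.  ]
6.0 [ 0.72  0.18 -0.  ]
9.0 [ 1.07  0.28 -0.  ]
12.0 [ 1.42  0.41 -0.  ]
15.0 [ 1.76  0.55 -0.  ]
```

Call:
arm_command(gripper=[1.8,1.8,1.8,1.8], slide=[[0.36,0,0],[0.72,0.08,0],[1.07,0.18,0],[1.42,0.3,0]], turn=[[0,0,0],[0,0,0],[0,0,0],[0,0,0]])

```text
clock: 15.18
position: [0.5874, 0.0878, 0.1524]
tool_rot: [-3.14, -0.0, 0.001]
force: [-2.6, 6.5, 4.5]
grip_width: 0.0211
```

```bash
python3 wind.py 3 6 9 12 15
```

```text
{'clock': 15.175, 'position': [0.5874, 0.0878, 0.1524], 'tool_rot': [-3.1403, -0.0001, 0.0009], 'force': [-2.5609, 6.473, 4.4797], 'moment': [1.0005, 0.6546, 0.0686], 'grip_width': 0.0211}
angle deg 69.4 r 0.071 tangential F -4.7 radial F 5.2
3.0 [ 0.33  0.18 -0.  ]
6.0 [ 0.66  0.34 -0.  ]
9.0 [ 0.99  0.51 -0.  ]
12.0 [ 1.3  0.7 -0. ]
15.0 [ 1.61  0.91 -0.  ]
```

Call:
arm_command(gripper=[1.8,1.8,1.8], slide=[[0.22,0.08,0],[0.45,0.18,0],[0.6,0.27,0]], turn=[[0,0,0],[0,0,0],[0,0,0]])

```text
clock: 15.55
position: [0.5936, 0.0851, 0.1524]
tool_rot: [-3.14, -0.0, 0.001]
force: [-1.4, 6.7, 4.9]
grip_width: 0.021
```

```bash
python3 wind.py 3 5 6; python3 - <<'E'
from h import *
m=cams("wrist"); f=vision.grab_frame("wrist")
hsv=cv2.cvtColor(f,cv2.COLOR_BGR2HSV); k=cv2.inRange(hsv,(8,170,120),(22,255,255))
c=max(cv2.findContours(k,0,1)[0],key=cv2.contourArea); print(cv2.boundingRect(c))
P=np.array([on_plane(m,*p,.123)[:2] for p in c[:,0]]); u=np.array([np.cos(.028),np.sin(.028)])
print(np.percentile((P-np.array([.5624,.0213]))@u*1000-85,[0,2,5,95,100]))
E
```

```text
{'clock': 15.55, 'position': [0.5936, 0.0851, 0.1524], 'tool_rot': [-3.1402, -0.0004, 0.0008], 'force': [-1.352, 6.6693, 4.9069], 'moment': [1.1093, 0.4613, -0.0075], 'grip_width': 0.021}
angle deg 64.0 r 0.071 tangential F -4.1 radial F 5.4
3.0 [ 0.31  0.21 -0.  ]
5.0 [ 0.52  0.33 -0.  ]
6.0 [ 0.63  0.4  -0.  ]
(411, 144, 39, 98)
[-53.90944304 -53.83384702 -53.72044944  -0.75514033  -0.58081635]
```

Call:
arm_command(gripper=[1.8,1.8,1.8,1.8], slide=[[0.2,0.1,0],[0.4,0.22,0],[0.6,0.36,0],[0.6,0.36,0]], turn=[[0,0,0],[0,0,0],[0,0,0],[0,0,0]])

```text
clock: 16.1
position: [0.5999, 0.0816, 0.1525]
tool_rot: [-3.14, -0.001, 0.001]
force: [0.4, 6.2, 4.6]
grip_width: 0.0213
```

```bash
python3 wind.py 3 5 6
```

```text
{'clock': 16.1, 'position': [0.5999, 0.0816, 0.1525], 'tool_rot': [-3.14, -0.0011, 0.0008], 'force': [0.3913, 6.1724, 4.5651], 'moment': [1.0941, 0.0802, -0.0168], 'grip_width': 0.0213}
angle deg 58.1 r 0.071 tangential F -2.9 radial F 5.4
3.0 [ 0.29  0.23 -0.  ]
5.0 [ 0.49  0.38 -0.  ]
6.0 [ 0.59  0.45 -0.  ]
```

Call:
arm_command(gripper=[1.8,1.8,1.8,1.8], slide=[[0.2,0.13,0],[0.4,0.27,0],[0.6,0.43,0],[0.6,0.43,0]], turn=[[0,0,0],[0,0,0],[0,0,0],[0,0,0]])

```text
clock: 16.6
position: [0.606, 0.0772, 0.1525]
tool_rot: [-3.14, -0.001, 0.001]
force: [1.5, 5.8, 4.4]
grip_width: 0.0213
```

```bash
python3 wind.py 3 5 6
```

```text
{'clock': 16.6, 'position': [0.606, 0.0772, 0.1525], 'tool_rot': [-3.14, -0.0013, 0.0007], 'force': [1.4819, 5.7796, 4.3807], 'moment': [1.0795, -0.0924, -0.061], 'grip_width': 0.0213}
angle deg 52.1 r 0.0709 tangential F -2.4 radial F 5.5
3.0 [ 0.27  0.26 -0.  ]
5.0 [ 0.45  0.43 -0.  ]
6.0 [ 0.54  0.51 -0.  ]
```

Total 283°, no stop yet.

Call:
arm_command(gripper=[1.8,1.8,1.8,1.8], slide=[[0.18,0.16,0],[0.37,0.33,0],[0.54,0.5,0],[0.54,0.5,0]], turn=[[0,0,0],[0,0,0],[0,0,0],[0,0,0]])

```text
clock: 17.1
position: [0.6116, 0.0723, 0.1526]
tool_rot: [-3.14, -0.002, 0.001]
force: [1.4, 5.9, 3.4]
grip_width: 0.021
```

```bash
python3 wind.py 3 5 6
```

```text
{'clock': 17.1, 'position': [0.6116, 0.0723, 0.1526], 'tool_rot': [-3.1399, -0.0017, 0.0007], 'force': [1.3794, 5.8688, 3.3947], 'moment': [1.2412, -0.2974, 0.0319], 'grip_width': 0.021}
angle deg 46.1 r 0.0709 tangential F -3.1 radial F 5.2
3.0 [ 0.24  0.28 -0.  ]
5.0 [ 0.41  0.47 -0.  ]
6.0 [ 0.49  0.56 -0.  ]
```

Total 289°; smaller steps now.

Call:
arm_command(gripper=[1.8,1.8,1.8,1.8], slide=[[0.15,0.16,0],[0.28,0.31,0],[0.41,0.46,0],[0.41,0.46,0]], turn=[[0,0,0],[0,0,0],[0,0,0],[0,0,0]])

```text
clock: 17.6
position: [0.6158, 0.0678, 0.1526]
tool_rot: [-3.14, -0.002, 0.001]
force: [2.3, 6.0, 3.3]
grip_width: 0.0208
```

```bash
python3 wind.py 3 5 6; python3 - <<'E'
from h import *
m=cams("wrist"); f=vision.grab_frame("wrist"); cv2.imwrite("pics/w5.png",f); np.savez("w5.npz",**m)
hsv=cv2.cvtColor(f,cv2.COLOR_BGR2HSV); k=cv2.inRange(hsv,(8,170,120),(22,255,255))
c=max(cv2.findContours(k,0,1)[0],key=cv2.contourArea); print(cv2.boundingRect(c))
P=np.array([on_plane(m,*p,.123)[:2] for p in c[:,0]]); u=np.array([np.cos(.028),np.sin(.028)])
print(np.percentile((P-np.array([.5624,.0213]))@u*1000-85,[0,2,5,95,100]))
E
```

```text
{'clock': 17.6, 'position': [0.6158, 0.0678, 0.1526], 'tool_rot': [-3.1398, -0.002, 0.0008], 'force': [2.3177, 5.9592, 3.3338], 'moment': [1.2438, -0.4748, -0.0049], 'grip_width': 0.0208}
angle deg 41.0 r 0.0708 tangential F -3.0 radial F 5.7
3.0 [ 0.22  0.3  -0.  ]
5.0 [ 0.37  0.49 -0.  ]
6.0 [ 0.44  0.59 -0.  ]
(378, 187, 34, 92)
[-54.72328744 -54.65307802 -54.54775915  -0.88766042  -0.72448649]
```

Call:
arm_command(gripper=[1.8,1.8,1.8,1.8], slide=[[0.12,0.16,0],[0.25,0.33,0],[0.37,0.49,0],[0.37,0.49,0]], turn=[[0,0,0],[0,0,0],[0,0,0],[0,0,0]])

```text
clock: 18.15
position: [0.6192, 0.0635, 0.1525]
tool_rot: [-3.139, -0.001, 0.001]
force: [0.7, 9.9, 4.1]
grip_width: 0.0208
```

```bash
python3 wind.py 2 3 5
```

```text
{'clock': 18.15, 'position': [0.6192, 0.0635, 0.1525], 'tool_rot': [-3.1392, -0.0014, 0.0012], 'force': [0.6689, 9.8887, 4.0663], 'moment': [1.901, -0.0818, -0.0078], 'grip_width': 0.0208}
angle deg 36.6 r 0.0708 tangential F -7.5 radial F 6.4
2.0 [ 0.13  0.21 -0.  ]
3.0 [ 0.2   0.31 -0.  ]
5.0 [ 0.33  0.52 -0.  ]
```

Call:
arm_command(gripper=[1.8,1.8,1.8], slide=[[0.08,0.1,0],[0.14,0.2,0],[0.14,0.2,0]], turn=[[0,0,0],[0,0,0],[0,0,0]])

```text
clock: 18.52
position: [0.6202, 0.0622, 0.1525]
tool_rot: [-3.138, -0.001, 0.002]
force: [-0.1, 11.8, 4.7]
grip_width: 0.0211
```

```bash
python3 wind.py 2; python3 - <<'E'
from h import *
m=cams("wrist"); f=vision.grab_frame("wrist"); cv2.imwrite("pics/w6.png",f)
hsv=cv2.cvtColor(f,cv2.COLOR_BGR2HSV); k=cv2.inRange(hsv,(8,170,120),(22,255,255))
c=max(cv2.findContours(k,0,1)[0],key=cv2.contourArea); print(cv2.boundingRect(c))
P=np.array([on_plane(m,*p,.123)[:2] for p in c[:,0]]); u=np.array([np.cos(.028),np.sin(.028)])
print(np.percentile((P-np.array([.5624,.0213]))@u*1000-85,[0,2,5,95,100]))
E
```

```text
{'clock': 18.525, 'position': [0.6202, 0.0622, 0.1525], 'tool_rot': [-3.1385, -0.0007, 0.0017], 'force': [-0.093, 11.8012, 4.6763], 'moment': [2.6907, 0.474, 0.0262], 'grip_width': 0.0211}
angle deg 35.3 r 0.0708 tangential F -9.7 radial F 6.7
2.0 [ 0.12  0.22 -0.  ]
(369, 195, 32, 91)
[-54.74354572 -54.68057012 -54.58609807  -0.82643052  -0.67751602]
```

Call:
arm_command(gripper=[1.8,1.8,1.8], slide=[[0.07,0.1,0],[0.14,0.22,0],[0.14,0.22,0]], turn=[[0,0,0],[0,0,0],[0,0,0]])

```text
clock: 18.95
position: [0.6213, 0.0608, 0.1525]
tool_rot: [-3.138, -0.0, 0.002]
force: [-3.5, 15.5, 5.4]
grip_width: 0.0212
```

```bash
python3 wind.py 2; python3 - <<'E'
from h import *
m=cams("wrist"); f=vision.grab_frame("wrist"); cv2.imwrite("pics/w7.png",f)
hsv=cv2.cvtColor(f,cv2.COLOR_BGR2HSV); k=cv2.inRange(hsv,(8,170,120),(22,255,255))
c=max(cv2.findContours(k,0,1)[0],key=cv2.contourArea); print(cv2.boundingRect(c))
P=np.array([on_plane(m,*p,.123)[:2] for p in c[:,0]]); u=np.array([np.cos(.028),np.sin(.028)])
print(np.percentile((P-np.array([.5624,.0213]))@u*1000-85,[0,2,5,95,100]))
E
```

```text
{'clock': 18.95, 'position': [0.6213, 0.0608, 0.1525], 'tool_rot': [-3.1377, -0.0001, 0.0023], 'force': [-3.4946, 15.4543, 5.4416], 'moment': [3.3467, 0.9156, -0.0245], 'grip_width': 0.0212}
angle deg 33.8 r 0.0709 tangential F -14.8 radial F 5.7
2.0 [ 0.11  0.22 -0.  ]
(367, 197, 31, 91)
[-54.91126222 -54.85195218 -54.76297658  -0.80382912  -0.66198677]
```

View pics/w7.png

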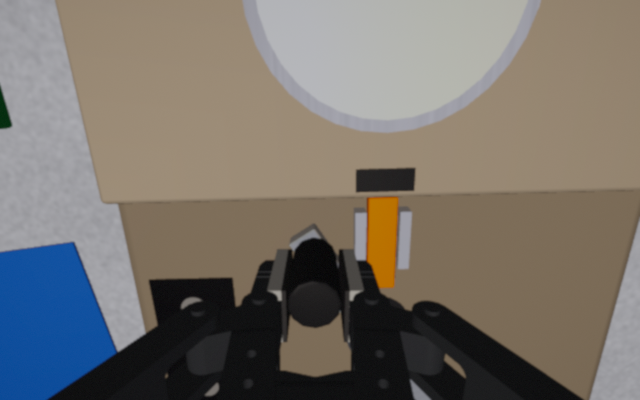

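The wrist view shows the bolt (367–398, 197–288) drawn back to the lid edge. The tangential force rose from 3 N to 15 N while the bolt barely moved, so the stop is reached. Relax and release.

Call:
arm_command(gripper=[1.8,1.8,5,6,6], slide=[[-0.1,-0.2,0],[-0.2,-0.35,0],[-0.2,-0.35,0],[-0.2,-0.35,0],[-0.2,-0.35,-1]], turn=[[0,0,0],[0,0,0],[0,0,0],[0,0,0],[0,0,0]])

```text
clock: 19.62
position: [0.619, 0.0604, 0.1616]
tool_rot: [3.141, 0.001, -0.0]
force: [-0.1, 0.7, 0.5]
grip_width: 0.0596
```

Call:
arm_command(gripper=[6,7,7,7,7], slide=[[0,0,-3],[0,0,-6],[-3,2,-7],[-5.5,4,-7],[-5.5,4,-7]], turn=[[0,0,0],[0,0,0],[0,0,-10],[0,0,-20],[0,0,-30]])

```text
clock: 20.25
position: [0.5634, 0.0188, 0.233]
tool_rot: [3.14, 0.0, 0.527]
force: [1.8, 0.5, 0.1]
grip_width: 0.0698
```

```bash
python3 - <<'E'
from h import *
s=bot.observe(); print({k:np.round(s[k],4).tolist() for k in("clock","position","tool_rot","force","grip_width","qpos")})
goto([.5624,.0213,.20],np.radians(34.5))
m=cams("wrist"); np.savez("w8.npz",**m); f=vision.grab_frame("wrist"); cv2.imwrite("pics/w8.png",f)
E
```

```text
{'clock': 20.25, 'position': [0.5634, 0.0188, 0.233], 'tool_rot': [3.1403, 0.0, 0.5272], 'force': [1.8465, 0.4868, 0.1305], 'grip_width': 0.0698, 'qpos': [0.0166, 0.4278, -0.2115, 1.7559, 0.1074, 0.9687, -1.2809]}
slide cm [ 0.04 -0.27  3.3 ] turn deg [ 0.07  0.   -4.29]
```

View pics/w8.png

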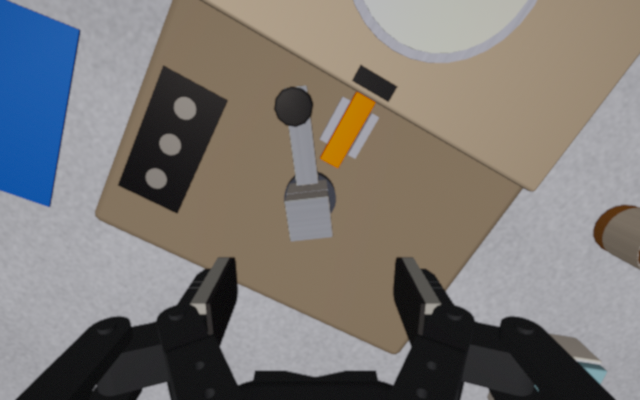

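The view shows the crank still seated: hub top corners ~(286,199), (328,195), (331,237), (291,241), and handle top (294,106).

```bash
python3 - <<'E'
from h import *
m=dict(np.load("w8.npz"))
P=np.array([on_plane(m,*p,.172)[:2] for p in((286,199),(328,195),(331,237),(291,241))]); h=on_plane(m,294,106,.182)[:2]
d=h-P.mean(0); print(P.mean(0),[np.linalg.norm(P[i]-P[i-1]).round(4) for i in range(4)],h,np.linalg.norm(d),np.degrees(np.arctan2(d[1],d[0])))
for i,j in((0,3),(1,2)): e=P[i]-P[j]; print(np.degrees(np.arctan2(e[1],e[0])))
goto([.5624,.0213,.1396],np.radians(35))
E
```

```text
[0.56257663 0.02179374] [np.float64(0.0287), np.float64(0.0263), np.float64(0.0284), np.float64(0.0261)] [0.61852744 0.06326289] 0.06964326305853896 36.54478680468682
35.2411117245597
34.79497613162959
slide cm [-0.07 -0.24  9.33] turn deg [ 0.06 -0.03 -4.22]
```

Call:
arm_command(gripper=[7,7,7,7,7], slide=[[0,-0.25,2],[-0.05,-0.25,5],[-0.05,-0.25,8],[-0.05,-0.25,9.1],[-0.05,-0.25,9.1]], turn=[[0,0,-4.4],[0,0,-4.4],[0,0,-4.4],[0,0,-4.4],[0,0,-4.4]], force=40)

```text
clock: 20.92
position: [0.5629, 0.0227, 0.1409]
tool_rot: [-3.141, 0.0, 0.599]
force: [-0.5, 1.0, -0.2]
grip_width: 0.0699
```

Call:
arm_command(gripper=[5,2,2,2,2], slide=[[0,0,0],[0,0,0],[0,0,0],[0,0,0],[0,0,0]], turn=[[0,0,0],[0,0,0],[0,0,0],[0,0,0],[0,0,0]])

```text
clock: 21.55
position: [0.5629, 0.0231, 0.1417]
tool_rot: [3.142, -0.001, 0.601]
force: [-5.0, 2.2, 9.9]
grip_width: 0.0282
```

```bash
python3 - <<'E'
from h import *
s=bot.observe(); print({k:np.round(s[k],4).tolist() for k in("clock","position","tool_rot","force","moment","grip_width")})
E
```

```text
{'clock': 21.55, 'position': [0.5629, 0.0231, 0.1417], 'tool_rot': [3.1415, -0.0008, 0.6008], 'force': [-5.0328, 2.1704, 9.905], 'moment': [0.446, 0.983, 0.1942], 'grip_width': 0.0282}
```

Call:
arm_command(gripper=[2,2,2,2,2], slide=[[0,0,0],[0,0,-0.7],[0,0,-1.6],[0,0,-3],[0,0,-5]], turn=[[0,0,0],[0,0,0],[0,0,0],[0,0,0],[0,0,0]], force=50)

```text
clock: 22.18
position: [0.5624, 0.0225, 0.1915]
tool_rot: [-3.141, 0.001, 0.6]
force: [-0.5, 0.8, -2.6]
grip_width: 0.0272
```

```bash
python3 - <<'E'
from h import *
s=bot.observe(); print({k:np.round(s[k],4).tolist() for k in("clock","position","tool_rot","force","moment","grip_width")})
goto([.4548,.360,.21],0)
E
```

```text
{'clock': 22.175, 'position': [0.5624, 0.0225, 0.1915], 'tool_rot': [-3.1413, 0.0008, 0.6003], 'force': [-0.4954, 0.8089, -2.5573], 'moment': [-0.0215, -0.0119, -0.01], 'grip_width': 0.0272}
slide cm [ 10.18 -33.93  -1.85] turn deg [-0.    0.05 34.39]
```

Call:
arm_command(gripper=[2,2,2,2,2], slide=[[1.5,-5,-2],[3,-10,-2],[4.5,-15,-2],[6,-20,-2],[7.5,-25,-2]], turn=[[0,0,7],[0,0,14],[0,0,21],[0,0,28],[0,0,34.4]])

```text
clock: 22.8
position: [0.4828, 0.2727, 0.2116]
tool_rot: [-3.141, -0.001, -0.004]
force: [1.5, 0.8, -3.2]
grip_width: 0.0276
```

```bash
python3 - <<'E'
from h import *
goto([.4548,.360,.0177],0)
E
```

```text
slide cm [-2.85 -8.71 19.39] turn deg [-0.01 -0.03 -0.24]
```

Call:
arm_command(gripper=[2,2,2,2,2], slide=[[-1.5,-4.5,0],[-2.85,-8.4,2],[-2.85,-8.4,7],[-2.85,-8.4,12],[-2.85,-8.4,16]], turn=[[0,0,0],[0,0,0],[0,0,0],[0,0,0],[0,0,0]])

```text
clock: 23.42
position: [0.4547, 0.3551, 0.0496]
tool_rot: [3.141, 0.0, -0.0]
force: [1.1, -0.8, -2.5]
grip_width: 0.0274
```

Call:
arm_command(gripper=[2,2,2,2], slide=[[0,0,1],[0,0,2],[0,0,2.7],[0,0,3.0]], turn=[[0,0,0],[0,0,0],[0,0,0],[0,0,0]])

```text
clock: 23.92
position: [0.4552, 0.3555, 0.0213]
tool_rot: [-3.141, -0.001, -0.0]
force: [-0.4, 0.2, -2.4]
grip_width: 0.0276
```

```bash
python3 - <<'E'
from h import *
s=bot.observe(); print({k:np.round(s[k],4).tolist() for k in("clock","position","tool_rot","force","moment","grip_width")})
E
```

```text
{'clock': 23.925, 'position': [0.4552, 0.3555, 0.0213], 'tool_rot': [-3.1409, -0.0007, -0.0001], 'force': [-0.4326, 0.2384, -2.4392], 'moment': [0.0141, 0.0613, 0.0156], 'grip_width': 0.0276}
```

Lower 4 mm to contact, then open and rise.

Call:
arm_command(gripper=[2,2,2,2], slide=[[0,0,0.2],[0,0,0.35],[0,0,0.45],[0,0,0.45]], turn=[[0,0,0],[0,0,0],[0,0,0],[0,0,0]])

```text
clock: 24.42
position: [0.4551, 0.3558, 0.0176]
tool_rot: [-3.141, -0.001, 0.001]
force: [-6.0, -2.6, 18.5]
grip_width: 0.0276
```

Call:
arm_command(gripper=[4,6,7,7,7], slide=[[0,0,0],[0,0,0],[0,0,0],[0,0,-2],[0,0,-7]], turn=[[0,0,0],[0,0,0],[0,0,0],[0,0,0],[0,0,0]])

```text
clock: 25.05
position: [0.454, 0.3547, 0.0866]
tool_rot: [3.14, 0.002, 0.0]
force: [0.6, -0.0, 1.4]
grip_width: 0.0699
```

Call:
arm_command(gripper=[7,7,7,7,7], slide=[[0,0,-6],[0,0,-12],[0,0,-13],[0,0,-13],[0,0,-13]], turn=[[0,0,0],[0,0,0],[0,0,0],[0,0,0],[0,0,0]])

```text
clock: 25.68
position: [0.4544, 0.3549, 0.2154]
tool_rot: [3.14, 0.001, 0.0]
force: [0.8, -0.4, -1.2]
grip_width: 0.0698
```

```bash
python3 - <<'E'
from h import *
s=bot.observe(); print({k:np.round(s[k],4).tolist() for k in("clock","position","force","grip_width")})
m=cams("wrist"); f=vision.grab_frame("wrist"); fa=vision.grab_frame("scene"); a=cams("scene")
hsv=cv2.cvtColor(f,40); k=((hsv[...,2]>100)&(hsv[...,1]<90)).astype(np.uint8)*255
fb=vision.grab_frame("side")
cv2.imwrite("pics/end.png",np.vstack([np.hstack([cv2.resize(f,(400,250)),cv2.resize(fb,(400,250))]),np.hstack([cv2.resize(fa,(400,250)),cv2.resize(fa[180:255,240:360],(400,250),interpolation=2)])]))
E
```

```text
{'clock': 25.675, 'position': [0.4544, 0.3549, 0.2154], 'force': [0.83, -0.4492, -1.1857], 'grip_width': 0.0698}
```

View pics/end.png

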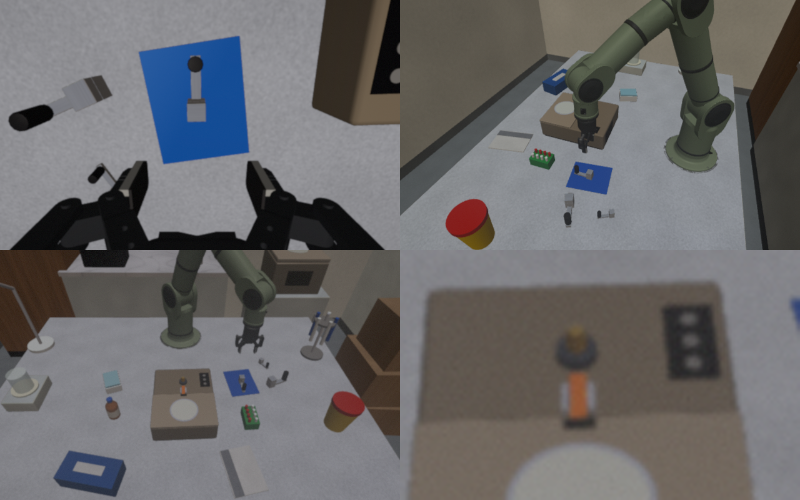

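The views show the crank flat near the mat's centre, the shaft bare, the bolt still back, and the box, bottle and rack in place. I'm handing the job in.

```bash
python3 -c "
from workcell import job_done
print(job_done())"
```

```text
the job is handed in; nothing more can be done
None
```

I fitted the middle-sized crank, wound the bolt back to the stop, and laid the crank flat on its mat again. I then handed the job in at about 26 s; no verdict was reported.

- **Fit:** The crank went fully down onto the shaft at about -24°. It slid down under small forces and met the collar at about 16 N, within 0.1 mm of the expected height.
- **Winding:** I turned it about 299° clockwise by the handle. At the stop the tangential force rose from about 3 N to 15 N, while the bolt moved only about 0.2 mm.
- **Bolt:** The camera put the bolt's end about 0.2 mm from level with the lid's front edge, taken while I was still pushing against the stop. After lifting the crank off I only checked it by eye, and it still looked fully back.
- **Crank:** It lies flat near the middle of the mat. By the release pose, its hub is about 4 mm from the mat's centre.
- **Other things:** The tip box, bottle and tube rack looked untouched in the last views, though I did not measure them. The gripper is open and clear of everything.

One reading differed slightly: the crank's angle before lift-off was 35 to 36.5° from the image, against 33.8° from the handle while pushing at the stop. That is worth only about 0.1 mm of bolt travel. No check failed.

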